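# Hold the right sample tube down in a touch-run mixer

## Task

Three look-alike white sample tubes with blue caps stand in the grey tray: take the one that fits the black cup of the white touch-run mixer snugly, stand it upright on the bottom of the cup and push down on it until the cup has sunk about 6 mm, half its spring travel, so that the yellow band on the cup's neck has just gone into the steel collar. Keep it pressed at that depth, with nothing but the tube touching the mixer, for at least three seconds, and finish while still holding the tube pressed down there: do not let go. Leave the other two tubes and everything else on the bench where they are.

Things in the scene. Friction and masses are not known exactly. Their poses are not given: they have to be found in the camera images.
- mixer: Touch-run mixer, fixed to the worktop: white housing 154 mm along its y, 134 mm along its x, top 64 mm above the worktop, with a black knob and a switch on its front (-x). In the middle of its top a steel collar (52 mm in diameter, its top 70 mm above the worktop) carries the spring-loaded black cup. Origin at the centre of its underside, on the worktop, straight below the cup's axis; z up.
- cup_mouth (a point): Centre of the mouth of the mixer's black rubber cup, at rest 120 mm above the worktop; it moves down with the cup. z up. The cup is a round, open-topped socket, outside 43 mm in diameter (48 mm at the flared mouth), bore 33 mm in diameter, widening to 38 mm over the top 6 mm; its flat inner bottom lies 31 mm below this point. It stands on a 34 mm neck whose lowest 6 mm, next to the collar, are a yellow band.
- cup (a joint): How far the cup is pressed down, in m: 0 at rest (up), 0.012 at its hard stop. Spring-loaded: it starts to move at about 2 N (less the tube's weight) and needs about 0.7 N more per mm, so about 6 N at 6 mm; it springs back up when released.
- tube_slim_center (a point): The slimmest of three look-alike sample tubes: straight white cylinder 24 mm in diameter and 95 mm tall with a flat bottom; its top 21 mm is a fixed blue cap of the same diameter. About 0.05 kg, rigid. Point at its centre, half-way up (47.5 mm above its bottom), z axis up towards the cap. It stands in the tray, in any of the three places.
- tube_mid_center (a point): The middle one of three look-alike sample tubes: straight white cylinder 30 mm in diameter and 95 mm tall with a flat bottom; its top 21 mm is a fixed blue cap of the same diameter. About 0.05 kg, rigid. Point at its centre, half-way up (47.5 mm above its bottom), z axis up towards the cap. It stands in the tray, in any of the three places. It is the one that fits the 33 mm bore snugly.
- tube_wide_center (a point): The widest of three look-alike sample tubes: straight white cylinder 36 mm in diameter and 95 mm tall with a flat bottom; its top 21 mm is a fixed blue cap of the same diameter. About 0.05 kg, rigid. Point at its centre, half-way up (47.5 mm above its bottom), z axis up towards the cap. It stands in the tray, in any of the three places.
- tray: Grey open tray, fixed to the worktop, 100 mm along its x, 270 mm along its y, walls 16 mm high and 4 mm thick, floor 4 mm thick. The tubes stand on its floor in a row along its y, about 85 mm apart (each up to 12 mm off along x, 6 mm along y). Origin at the centre of its underside; z up.
- reagent: Bystander: amber reagent bottle with a black cap, 142 mm tall. Origin at the centre of its underside.
- bottle_red: Bystander: white bottle with a red cap, 110 mm tall. Origin at the centre of its underside.
- beaker: Bystander: small clear beaker, 70 mm tall. Origin at the centre of its underside.
- meter: Bystander: yellow hand-held meter lying flat, 170x66x31 mm. Origin at the centre of its underside.
- timer: Bystander: white bench timer, 64x64x19 mm. Origin at the centre of its underside.
There are look-alikes about, which are no part of the job. Leave any orange, red or turquoise look-alike of the part that bears tube_mid_center alone.

How it is judged (in metres and radians):
On the way, in this order (a step that is already met when the one before it is completed fails the run):
1. the 30 mm tube is lifted out of the tray in the gripper (height (world z) of tube_mid_center above 0.11 m and contact force between the fingers and tube_mid above 0.5 N), for 0.2 s.
2. the tube stands in the cup and keeps it pressed 4 to 9 mm deep for three seconds on end (value of joint cup between 0.004 and 0.009 m and horizontal distance between tube_mid_center and cup_mouth below 0.007 m and z of tube_mid_center in the frame of cup_mouth between 0.0125 and 0.0205 m and angle between tube_mid_center's own z axis and vertical below 0.14 rad and contact force between tube_mid and mixer above 1.5 N and contact force between the fingers and tube_mid above 1 N and contact force between each of the arm, the fingers and mixer below 0.5 N), for 3 s.
At the end, for the whole second after the job is handed in: Still held by the gripper, the 30 mm tube stands upright (within 8 degrees) on the bottom of the cup (within 4 mm in height, 7 mm sideways at its centre) and presses it to between 4 and 9 mm of travel; the gripper and arm do not touch the mixer (all of step 2); the arm keeps its last pose, push and grip.
It fails at once if one of the other two tubes is moved more than 30 mm (distance of any of tube_slim_center, tube_wide_center from where it was at the start of the episode above 0.03 m).
It fails at once if a bystander is moved more than 30 mm (distance of any of reagent, bottle_red, beaker, meter, timer from where it was at the start of the episode above 0.03 m).
It also fails if it takes over 48 s, if anything falls off the work surface, if the arm or the gripper's body presses on something with over 40 N, if the wrist force passes 120 N, or if a joint passes its speed limit or range.

## Robot

A 6-joint arm with a two-finger parallel gripper is mounted at the origin on a cart in front of the work surface, level with it; the furniture and walls round the work are solid. World frame = base frame: x ahead of the robot, y to its left, z up, the work surface at z = 0. Lengths are in mm, angles in rad, forces in N, time in s.
With the tool pointing down it reaches from about 350 to 775 mm from the base axis. Payload 7.3 kg.
Tool frame: the origin (TCP) lies at the very end of the fingers, on their centre line; the grasp point (between the pads) lies bot.grip_point_offset behind it (bot.grip_point_offset is the distance from the TCP to the grasp point, in mm); z points along the fingers, y is the line along which they close (so a half turn about z gives the same grasp; the last joint's range is limited). The gripper opens to 92 mm and grips with 3 to 60 N. Pads are 19 mm wide; open, the fingers measure 130 mm over their backs; the gripper's body (75 mm by 190 mm) begins 47 mm behind the grasp point.
Start: joints at [-1.46, 0.342, 1.524, -0, 1.275, -0.146], TCP at [133.365, -507.798, 226.741] pointing down, gripper open.
Joint ranges: [-2.53, 2.53], [-0.77, 2.02], [0.04, 2.7], [-1, 4.14], [0.28, 2.66], [-3.11, 3.11]. Speed limits (rad/s): [2.57, 2.57, 3.14, 3.14, 3.14, 3.14].

## Interface

Orientations are given as [roll, pitch, yaw] about the fixed x, y, z axes, in that order (R = Rz(yaw) Ry(pitch) Rx(roll)).
In Python, from plant import bot gives the robot as it stands. The module is installed in compiled form; this text tells all that it offers.
- The arm moves only by the tool carry_out, never from a script. Its argument "plan" is a list of rows, each an object of numbers: "tx", "ty", "tz": the shift along the world's x, y, z in mm; "rx", "ry", "rz": the turn, a rotation vector about the world's x, y, z in rad. A call has 1 to 12 rows; each row shifts and turns the commanded pose from where the row before left it; what a row does not reach is not made up. A row lasts 1/10 s, in which the tool goes at most 50 mm and 8.59 degrees, less where a joint would pass 70% of its speed; a pose out of reach is approached as far as the arm can. A call with a gripper value outside its range is refused whole. "gripper" is the closure, from 0 (fully open) to 1 (shut), set as the call begins (left out, the last holds). The fingers move at their own pace and stop on an object; the grip force is fixed at half the most. Time passes only in rows, so rows that do not move let the fingers close. It gives the time, the measured TCP pose, the force, the opening and the grip force at its end, in the units of the state.
- bot.get_obs(): the state, without advancing time (a new reading comes with each control period).
- bot.capture(name): name is "side" or "top" or "wrist"; returns the picture (400x640x3 uint8, red, green, blue); there is no depth.
- bot.camera_model(name): a dict with "camera_matrix" (3x3 intrinsics, pixels), "dist" ([k1, k2, p1, p2, k3] as OpenCV has them; the pictures are not rectified), "R" (3x3) and "t" (3): a world point X has camera coordinates R X + t. Camera axes: x right, y down, z forward; pixel columns grow to the right and rows downward; lengths in mm; the calibration is good to about 2 mm. A picture is of the moment at which its call begins: read the wrist's pose just before it. camera_model takes no time and is no camera call; for the wrist camera it gives the pose at the moment of the call.
- bot.close_job(): hands the job in; it is judged then, once.
The state is a dict: "time": time; "joint_positions": joint angles; "dq": joint speeds; "tau": joint torques, N m; "tool_pos": TCP position; "tcp_rot": TCP orientation; "contact_force": force on the tool from outside, world axes, zero at the start; "moment": the same for the moment, N m; "grip_width": finger opening in mm; "finger_force": force on a finger pad.
Only numpy, scipy, OpenCV 4.12 (cv2) and the standard library are available. Lean on these libraries where they do the work, as an engineer would, in place of code of your own. Each camera call takes 0.05 s, during which the arm holds its last target. There are 200 camera calls.

## Working session

There is one attempt and no reset: what is moved stays moved. The work goes in short steps, Python scripts to look and compute and a tool call to move; the robot and the scene stay as the last step left them, time stands still between calls to the robot, and variables do not carry over. Pictures are saved under pics/ and viewed, at most 10 in all, crops included, and the job is handed in when it is done.

Besides the shell and the picture viewer there is one more tool, called after "Emit:" in YAML: its name, and indented under it one key for each argument. carry_out: Moves the arm, as the interface text tells. Its arguments: {"type":"object","properties":{"plan":{"type":"array"},"gripper":{"type":"number"}},"required":["plan"]}

```bash
mkdir -p pics
python3 - <<'E'
from plant import bot
import cv2
o=bot.get_obs(); print({k:o[k] for k in('time','tool_pos','tcp_rot','grip_width')},bot.grip_point_offset)
for n in('top','side'):
    cv2.imwrite(f'pics/{n}0.png',bot.capture(n)[:,:,::-1]); m=bot.camera_model(n); print(n,m)
E
```

```text
{'time': 0.0, 'tool_pos': array([ 133.33134268, -507.36188966,  226.03245351]), 'tcp_rot': array([-3.14005491e+00, -2.42083560e-04,  2.56815585e-01]), 'grip_width': 91.62130979170416} 18.8
top {'camera_matrix': array([[457.5237995 ,   0.        , 323.14277087],
       [  0.        , 457.5237995 , 204.01892851],
       [  0.        ,   0.        ,   1.        ]]), 'dist': array([-0.12644213,  0.        ,  0.        ,  0.        ,  0.        ]), 'R': array([[-0.02759575, -0.99959494, -0.00695887],
       [-0.99426468,  0.02816684, -0.10317158],
       [ 0.1033258 ,  0.00407186, -0.99463923]]), 't': array([  16.96310349,  507.86306682, 1175.18539722])}
side {'camera_matrix': array([[409.82437901,   0.        , 326.66209656],
       [  0.        , 409.82437901, 193.8812854 ],
       [  0.        ,   0.        ,   1.        ]]), 'dist': array([-0.00079124,  0.        ,  0.        ,  0.        ,  0.        ]), 'R': array([[ 0.92259531,  0.38513765, -0.0220655 ],
       [ 0.24148486, -0.62118883, -0.74552632],
       [-0.3008371 ,  0.68249061, -0.66611081]]), 't': array([-478.97453242,  -48.08812596, 1302.22227663])}
```

View pics/top0.png

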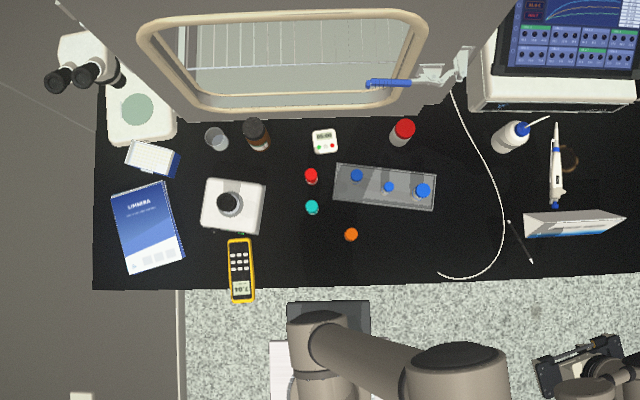

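View pics/side0.png

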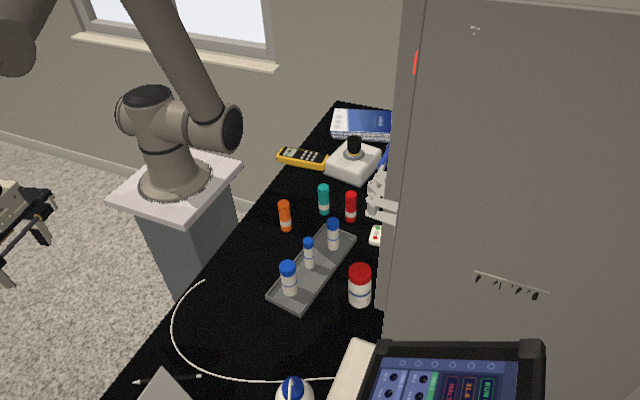

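The top view shows blue caps at about (356,175), (388,187) and (423,190), the cup at (230,204), and orange, turquoise and red look-alikes at (351,234), (312,207) and (311,176). The side view shows the same tubes at (333,224), (308,243) and (288,270), with the cup at (354,145). Next I'll measure these.

```bash
cat > h.py <<'E'
import cv2,numpy as np
from plant import bot
def ray(m,p):
    u=cv2.undistortPoints(np.array([[p]],float),m['camera_matrix'],m['dist'])[0,0]
    R=np.array(m['R']);return -R.T@np.array(m['t']),R.T@np.array([u[0],u[1],1])
def onz(m,p,z):
    c,d=ray(m,p);return c+d*(z-c[2])/d[2]
def tri(*mp):
    A=np.zeros((3,3));b=np.zeros(3)
    for m,p in mp:
        c,d=ray(m,p);d/=np.linalg.norm(d);P=np.eye(3)-np.outer(d,d);A+=P;b+=P@c
    return np.linalg.solve(A,b)
def blobs(img,lo,hi,amin=20):
    mk=cv2.inRange(cv2.cvtColor(img,cv2.COLOR_RGB2HSV),lo,hi)
    return [c for c in cv2.findContours(mk,cv2.RETR_EXTERNAL,cv2.CHAIN_APPROX_NONE)[0] if cv2.contourArea(c)>amin]
E
python3 - <<'E'
from h import *
for n in('top','side'):
    im=cv2.imread(f'pics/{n}0.png')[:,:,::-1].copy();m=bot.camera_model(n)
    for nm,lo,hi in(('blue',(100,150,60),(125,255,255)),('oran',(5,180,90),(16,255,255)),('turq',(80,150,60),(95,255,255)),('red',(0,180,80),(4,255,255))):
        for c in blobs(im,lo,hi,40):
            (x,y),s,a=cv2.minAreaRect(c)
            if cv2.contourArea(c)<700 and 250<x<450: print(n,nm,np.round([x,y,*s,a]),'z85/99',onz(m,(x,y),88).round())
top=cv2.imread('pics/top0.png'); side=cv2.imread('pics/side0.png')
a=cv2.resize(top[165:245,190:270],None,fx=5,fy=5,interpolation=2);b=cv2.resize(side[120:200,310:390],None,fx=5,fy=5,interpolation=2)
cv2.imwrite('pics/cup.png',np.hstack([a,b]))
E
```

```text
top blue [422. 190.  14.  13.  90.] z85/99 [ 530. -248.   88.]
top blue [389. 187.   8.   8.  45.] z85/99 [ 541. -162.   88.]
top blue [356. 174.  11.  11.  90.] z85/99 [574. -83.  88.]
top blue [388.  82.   6.  43.  89.] z85/99 [ 816. -175.   88.]
top oran [350. 234.  13.  13.   0.] z85/99 [426. -63.  88.]
top turq [312. 206.  12.  13.  90.] z85/99 [498.  32.  88.]
top red [310. 175.  14.  11.  90.] z85/99 [576.  32.  88.]
top red [405. 128.  19.  20.  45.] z85/99 [ 691. -211.   88.]
side blue [292. 388.  23.  21.  90.] z85/99 [ 655. -477.   88.]
side blue [287. 268.  17.  16.  90.] z85/99 [ 527. -244.   88.]
side blue [307. 242.  12.  10.  90.] z85/99 [ 537. -158.   88.]
side blue [332. 224.  13.  11.  90.] z85/99 [570. -80.  88.]
side blue [383. 121.  15.  22.   4.] z85/99 [549. 424.  88.]
side oran [284. 210.  22.  12.  82.] z85/99 [435. -81.  88.]
side turq [322. 194.  21.  11.  90.] z85/99 [503.  14.  88.]
side red [360. 273.  22.  23.  90.] z85/99 [ 682. -198.   88.]
side red [350. 201.  22.  11.  90.] z85/99 [583.  14.  88.]
```

View pics/cup.png

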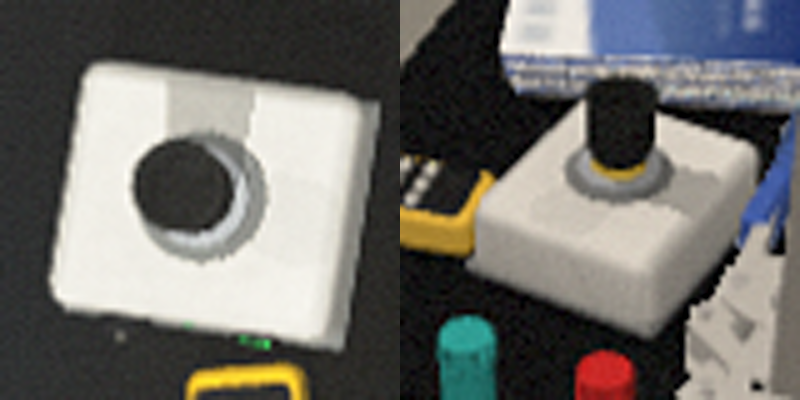

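The crop shows the cup mouth as a dark disc centred near top-view pixel (227,202), with the yellow band visible above the collar at (434,170 in the crop). By diameter in both views, the 30 mm tube is the one at about (572,-82).

Run:
```python
from h import *
mt,ms=bot.camera_model('top'),bot.camera_model('side')
top=cv2.imread('pics/top0.png');side=cv2.imread('pics/side0.png')
def dark(im,x0,y0,x1,y1,T=70):
    mk=np.zeros(im.shape[:2],np.uint8);mk[y0:y1,x0:x1]=(im[y0:y1,x0:x1].max(2)<T)*255
    return max(cv2.findContours(mk,cv2.RETR_EXTERNAL,cv2.CHAIN_APPROX_NONE)[0],key=cv2.contourArea)
c=dark(top,212,185,245,222);e=cv2.fitEllipse(c);print('cup top',e,cv2.boundingRect(c))
p=e[0]
print('mouth by top z120',onz(mt,p,120).round(1))
c=dark(side,344,136,364,156);r=cv2.boundingRect(c);print('cup side',r)
P=onz(mt,p,120)
for z in (120,):
    for X in (P,):
        q=cv2.projectPoints(X[None],cv2.Rodrigues(ms['R'])[0],ms['t'],ms['camera_matrix'],ms['dist'])[0].ravel();print('reproj mouth in side',q)
print('handle',tri((mt,(388,82)),(ms,(384,158))).round())
for a,b in(((422,190),(287,268)),((389,187),(307,242)),((356,174),(332,224))):print(tri((mt,a),(ms,b)).round(1))
print('tray edge', [onz(mt,p,16).round() for p in((337,163),(436,173),(333,199),(433,210))])
```

```text
cup top ((226.1375274658203, 201.9473419189453), (16.770339965820312, 19.066844940185547), 110.37408447265625) (217, 193, 20, 18)
mouth by top z120 [510.2 238.7 120. ]
cup side (347, 136, 17, 18)
reproj mouth in side [353.61976569 139.76334396]
handle [ 704. -134.  366.]
[ 529.1 -246.4   90.5]
[ 539.1 -162.8   93.5]
[572.6 -82.9  90.7]
tray edge [array([618., -37.,  16.]), array([ 584., -302.,   16.]), array([522., -24.,  16.]), array([ 485., -289.,   16.])]
```

Emit:
carry_out:
  plan:
    - {"tx": 30,"ty": 35,"tz": 8,"rz": 0.12}
    - {"tx": 30,"ty": 35,"tz": 8,"rz": 0.12}
    - {"tx": 30,"ty": 35,"tz": 8,"rz": 0.12}
    - {"tx": 30,"ty": 35,"rz": 0.12}
    - {"tx": 30,"ty": 35,"rz": 0.12}
    - {"tx": 30,"ty": 35,"rz": 0.12}
    - {"tx": 30,"ty": 35,"rz": 0.12}
    - {"tx": 30,"ty": 35,"rz": 0.12}
    - {"tx": 30,"ty": 35,"rz": 0.12}
    - {"tx": 30,"ty": 35,"rz": 0.12}
    - {"tx": 30,"ty": 35}
    - {"tx": 30,"ty": 20}

```text
invalid input at $.plan[0]: expected keys tx, ty, tz, rx, ry, rz
```

Emit:
carry_out:
  plan:
    - {"tx": 30,"ty": 35,"tz": 0,"rx": 0,"ry": 0,"rz": 0.12}
    - {"tx": 30,"ty": 35,"tz": 0,"rx": 0,"ry": 0,"rz": 0.12}
    - {"tx": 30,"ty": 35,"tz": 0,"rx": 0,"ry": 0,"rz": 0.12}
    - {"tx": 30,"ty": 35,"tz": 0,"rx": 0,"ry": 0,"rz": 0.12}
    - {"tx": 30,"ty": 35,"tz": 0,"rx": 0,"ry": 0,"rz": 0.12}
    - {"tx": 30,"ty": 35,"tz": 0,"rx": 0,"ry": 0,"rz": 0.12}
    - {"tx": 30,"ty": 35,"tz": 0,"rx": 0,"ry": 0,"rz": 0.12}
    - {"tx": 30,"ty": 35,"tz": 0,"rx": 0,"ry": 0,"rz": 0.12}
    - {"tx": 30,"ty": 35,"tz": 0,"rx": 0,"ry": 0,"rz": 0.12}
    - {"tx": 30,"ty": 35,"tz": 0,"rx": 0,"ry": 0,"rz": 0.12}
    - {"tx": 30,"ty": 35,"tz": 0,"rx": 0,"ry": 0,"rz": 0}
    - {"tx": 30,"ty": 35,"tz": 0,"rx": 0,"ry": 0,"rz": 0}

```text
time: 1.3
tool_pos: [494.2, -86.0, 226.5]
tcp_rot: [-3.141, 0.0, 1.457]
contact_force: [-0.7, -0.6, -0.1]
grip_width: 91.6
finger_force: 0.0
```

Emit:
carry_out:
  plan:
    - {"tx": 35,"ty": 2,"tz": -20,"rx": 0,"ry": 0,"rz": -0.02}
    - {"tx": 35,"ty": 2,"tz": -20,"rx": 0,"ry": 0,"rz": 0}
    - {"tx": 0,"ty": 0,"tz": 0,"rx": 0,"ry": 0,"rz": 0}
    - {"tx": 0,"ty": 0,"tz": 0,"rx": 0,"ry": 0,"rz": 0}

```text
time: 1.7
tool_pos: [562.8, -83.5, 185.4]
tcp_rot: [-3.138, -0.0, 1.437]
contact_force: [0.5, 0.0, -0.6]
grip_width: 92.0
finger_force: 0.0
```

Run:
```python
from h import *
o=bot.get_obs();print(o['tool_pos'],o['tcp_rot']);m=bot.camera_model('wrist');im=bot.capture('wrist')
cv2.imwrite('pics/w1.png',im[:,:,::-1])
print(-m['R'].T@m['t'],m['camera_matrix'][0,0],m['R'][2])
for c in blobs(im,(100,150,50),(125,255,255),200):
    (x,y),r=cv2.minEnclosingCircle(c);e=cv2.fitEllipse(c);print(np.round([x,y,r]),np.round(e[0],1),np.round(e[1],1),onz(m,e[0],99).round(1))
```

```text
[562.82649434 -83.46739797 185.35546593] [-3.13841492e+00 -3.38645095e-04  1.43744577e+00]
[572.84164384 -16.61762448 342.00868946] 276.9912664538319 [-0.03856258 -0.25641935 -0.96579607]
[329. 197.  16.] [329.  196.8] [29.8 31.3] [571.4 -80.7  99. ]
```

View pics/w1.png

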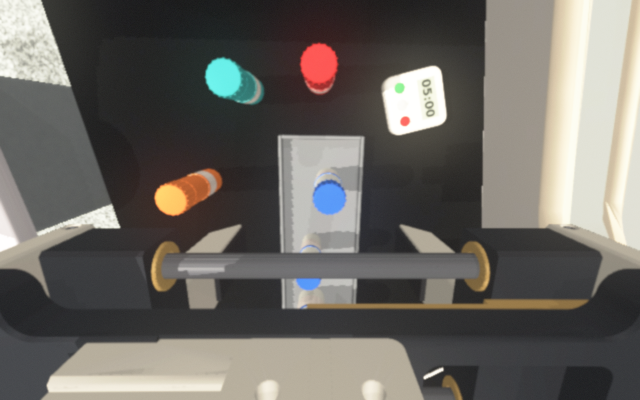

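The wrist view shows the target tube's cap at (329,197), between the open fingers' line and in line with the tray. The orange, turquoise and red look-alikes are well clear.

Emit:
carry_out:
  plan:
    - {"tx": 5,"ty": 1,"tz": -20,"rx": 0,"ry": 0,"rz": 0}
    - {"tx": 4,"ty": 0,"tz": -20,"rx": 0,"ry": 0,"rz": 0}
    - {"tx": 0,"ty": 0,"tz": -20,"rx": 0,"ry": 0,"rz": 0}
    - {"tx": 0,"ty": 0,"tz": -20,"rx": 0,"ry": 0,"rz": 0}
    - {"tx": 0,"ty": 0,"tz": -20,"rx": 0,"ry": 0,"rz": 0}
    - {"tx": 0,"ty": 0,"tz": -15,"rx": 0,"ry": 0,"rz": 0}
    - {"tx": 0,"ty": 0,"tz": -10,"rx": 0,"ry": 0,"rz": 0}
    - {"tx": 0,"ty": 0,"tz": 0,"rx": 0,"ry": 0,"rz": 0}
    - {"tx": 0,"ty": 0,"tz": 0,"rx": 0,"ry": 0,"rz": 0}

```text
time: 2.65
tool_pos: [572.6, -83.1, 62.9]
tcp_rot: [3.14, 0.0, 1.436]
contact_force: [-0.4, -0.7, -1.0]
grip_width: 92.0
finger_force: 0.0
```

Emit:
carry_out:
  plan:
    - {"tx": 0,"ty": 0,"tz": 0,"rx": 0,"ry": 0,"rz": 0}
    - {"tx": 0,"ty": 0,"tz": 0,"rx": 0,"ry": 0,"rz": 0}
    - {"tx": 0,"ty": 0,"tz": 0,"rx": 0,"ry": 0,"rz": 0}
    - {"tx": 0,"ty": 0,"tz": 0,"rx": 0,"ry": 0,"rz": 0}
    - {"tx": 0,"ty": 0,"tz": 0,"rx": 0,"ry": 0,"rz": 0}
    - {"tx": 0,"ty": 0,"tz": 0,"rx": 0,"ry": 0,"rz": 0}
    - {"tx": 0,"ty": 0,"tz": 0,"rx": 0,"ry": 0,"rz": 0}
    - {"tx": 0,"ty": 0,"tz": 0,"rx": 0,"ry": 0,"rz": 0}
    - {"tx": 0,"ty": 0,"tz": 0,"rx": 0,"ry": 0,"rz": 0}
    - {"tx": 0,"ty": 0,"tz": 0,"rx": 0,"ry": 0,"rz": 0}
  gripper: 1

```text
time: 3.65
tool_pos: [572.3, -82.8, 61.7]
tcp_rot: [-3.142, 0.0, 1.437]
contact_force: [-0.6, -0.2, -0.4]
grip_width: 29.0
finger_force: 30.0
```

Emit:
carry_out:
  plan:
    - {"tx": 0,"ty": 0,"tz": 10,"rx": 0,"ry": 0,"rz": 0}
    - {"tx": 0,"ty": 0,"tz": 15,"rx": 0,"ry": 0,"rz": 0}
    - {"tx": 0,"ty": 0,"tz": 20,"rx": 0,"ry": 0,"rz": 0}
    - {"tx": 0,"ty": 0,"tz": 20,"rx": 0,"ry": 0,"rz": 0}
    - {"tx": 0,"ty": 0,"tz": 20,"rx": 0,"ry": 0,"rz": 0}
    - {"tx": 0,"ty": 0,"tz": 20,"rx": 0,"ry": 0,"rz": 0}
    - {"tx": 0,"ty": 0,"tz": 20,"rx": 0,"ry": 0,"rz": 0}
    - {"tx": 0,"ty": 0,"tz": 20,"rx": 0,"ry": 0,"rz": 0}
    - {"tx": 0,"ty": 0,"tz": 5,"rx": 0,"ry": 0,"rz": 0}
    - {"tx": 0,"ty": 0,"tz": 0,"rx": 0,"ry": 0,"rz": 0}

```text
time: 4.65
tool_pos: [572.7, -82.9, 212.7]
tcp_rot: [3.139, 0.0, 1.437]
contact_force: [-1.0, -0.5, -1.4]
grip_width: 29.1
finger_force: 30.0
```

Emit:
carry_out:
  plan:
    - {"tx": -3,"ty": 15,"tz": 0,"rx": 0,"ry": 0,"rz": 0}
    - {"tx": -5,"ty": 25,"tz": 0,"rx": 0,"ry": 0,"rz": 0}
    - {"tx": -7,"ty": 25,"tz": 0,"rx": 0,"ry": 0,"rz": 0}
    - {"tx": -7,"ty": 25,"tz": 0,"rx": 0,"ry": 0,"rz": 0}
    - {"tx": -7,"ty": 25,"tz": 0,"rx": 0,"ry": 0,"rz": 0}
    - {"tx": -7,"ty": 25,"tz": 0,"rx": 0,"ry": 0,"rz": 0}
    - {"tx": -7,"ty": 25,"tz": 0,"rx": 0,"ry": 0,"rz": 0}
    - {"tx": -7,"ty": 25,"tz": 0,"rx": 0,"ry": 0,"rz": 0}
    - {"tx": -7,"ty": 25,"tz": 0,"rx": 0,"ry": 0,"rz": 0}
    - {"tx": -5,"ty": 25,"tz": 0,"rx": 0,"ry": 0,"rz": 0}
    - {"tx": 0,"ty": 10,"tz": 0,"rx": 0,"ry": 0,"rz": 0}
    - {"tx": 0,"ty": 0,"tz": 0,"rx": 0,"ry": 0,"rz": 0}

```text
time: 5.85
tool_pos: [509.6, 168.5, 210.9]
tcp_rot: [-3.14, 0.0, 1.439]
contact_force: [-0.5, -0.6, -0.3]
grip_width: 29.2
finger_force: 30.0
```

Run:
```python
from h import *
o=bot.get_obs();print(o['tool_pos'],o['tcp_rot'],o['grip_width'],o['contact_force']);m=bot.camera_model('wrist');im=bot.capture('wrist')
cv2.imwrite('pics/w2.png',im[:,:,::-1]);np.save('m2.npy',m,allow_pickle=True)
```

```text
[509.63893599 168.51972805 210.94927259] [-3.14031363e+00  3.78660153e-04  1.43924963e+00] 29.242447177600148 [-0.47885395 -0.62294434 -0.25535002]
```

View pics/w2.png

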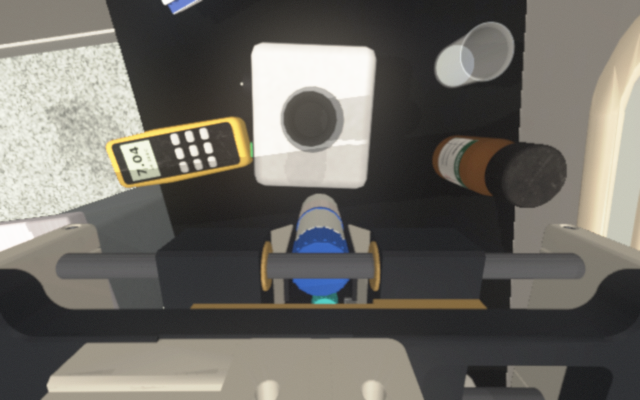

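The wrist view shows the cup mouth around (311,118). The tube is held upright between the fingers, with its lower end near (319,198).

Run:
```python
from h import *
m=np.load('m2.npy',allow_pickle=True).item();im=cv2.imread('pics/w2.png')
g=im.max(2)
mk=np.zeros(g.shape,np.uint8);mk[75:165,268:355]=(g[75:165,268:355]<80)*255
c=max(cv2.findContours(mk,cv2.RETR_EXTERNAL,cv2.CHAIN_APPROX_NONE)[0],key=cv2.contourArea);e=cv2.fitEllipse(c)
print(np.round(e[0],1),np.round(e[1],1),cv2.boundingRect(c),'mouth',onz(m,e[0],120).round(1))
mk=np.zeros(g.shape,np.uint8);mk[75:165,268:355]=(g[75:165,268:355]<180)*255
c=max(cv2.findContours(mk,cv2.RETR_EXTERNAL,cv2.CHAIN_APPROX_NONE)[0],key=cv2.contourArea);e=cv2.fitEllipse(c)
print(np.round(e[0],1),np.round(e[1],1),'collar/cup',onz(m,e[0],70).round(1))
# expected tube-bottom far edge for a tube on the TCP axis
P=np.array([509.5,168.5,153.]);a=np.linspace(0,2*np.pi,73)
C=P+np.c_[15*np.cos(a),15*np.sin(a),0*a]
q=cv2.projectPoints(C,cv2.Rodrigues(m['R'])[0],m['t'],m['camera_matrix'],m['dist'])[0][:,0];print('pred bottom: top row',q[:,1].min(),'cols',q[:,0].min(),q[:,0].max())
a=cv2.resize(im[60:240,240:400],None,fx=3.3,fy=3.3,interpolation=2);cv2.imwrite('pics/w2c.png',a)
for r in (200,205,210,215): print(r,g[r,295:345:2])
print([ (r,g[r,319]) for r in range(185,205,2)])
```

```text
[311.3 130.5] [20.1 37.2] (291, 120, 40, 23) mouth [510.4 231.1 120. ]
[312.3 120.3] [60.6 62. ] collar/cup [511.  240.1  70. ]
pred bottom: top row 192.35348782460497 cols 301.18353711195147 338.1496663771822
200 [ 51  50  49  50  57 113 153 156 159 163 163 163 164 169 168 167 162 158
 156 122  56  47  46  47  47]
205 [ 48  47  49  67 138 155 159 160 166 163 162 159 157 161 165 167 166 160
 156 152 145  82  48  46  45]
210 [ 46  47  54 120 155 149 146 166 167 154 155 158 156 156 155 152 159 166
 149 135 151 130  61  48  49]
215 [ 49  50 106 138 164 149 154 157 159 159 162 162 160 160 160 159 161 157
 157 153 150 152 110  55  49]
[(185, np.uint8(189)), (187, np.uint8(108)), (189, np.uint8(54)), (191, np.uint8(53)), (193, np.uint8(96)), (195, np.uint8(161)), (197, np.uint8(162)), (199, np.uint8(163)), (201, np.uint8(165)), (203, np.uint8(165))]
```

View pics/w2c.png

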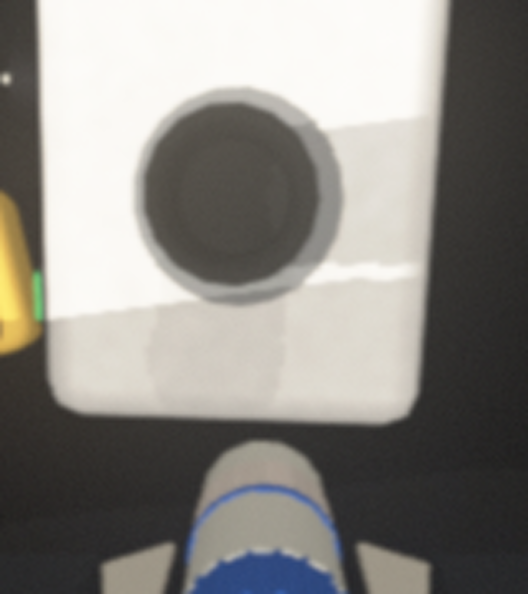

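Run:
```python
from h import *
m=np.load('m2.npy',allow_pickle=True).item();im=cv2.imread('pics/w2.png')
g=im.max(2)
for T in(105,115,125):
    mk=np.zeros(g.shape,np.uint8);mk[75:165,268:355]=(g[75:165,268:355]<T)*255
    c=max(cv2.findContours(mk,cv2.RETR_EXTERNAL,cv2.CHAIN_APPROX_NONE)[0],key=cv2.contourArea);e=cv2.fitEllipse(c)
    print(np.round(e[0],1),np.round(e[1],1),cv2.boundingRect(c),'mouth',onz(m,e[0],120).round(1))
```

```text
[309.7 118.5] [50.9 53.3] (284, 92, 52, 54) mouth [510.5 241.1 120. ]
[309.8 118.5] [51.8 53.6] (284, 92, 53, 54) mouth [510.5 241.1 120. ]
[309.9 118.5] [52.3 54.4] (284, 91, 53, 56) mouth [510.6 241.1 120. ]
```

Emit:
carry_out:
  plan:
    - {"tx": 1,"ty": 15,"tz": 0,"rx": 0,"ry": 0,"rz": 0}
    - {"tx": 0,"ty": 20,"tz": 0,"rx": 0,"ry": 0,"rz": 0}
    - {"tx": 0,"ty": 20,"tz": 0,"rx": 0,"ry": 0,"rz": 0}
    - {"tx": 0,"ty": 13,"tz": 0,"rx": 0,"ry": 0,"rz": 0}
    - {"tx": 0,"ty": 5,"tz": 0,"rx": 0,"ry": 0,"rz": 0}
    - {"tx": 0,"ty": 0,"tz": -10,"rx": 0,"ry": 0,"rz": 0}
    - {"tx": 0,"ty": 0,"tz": -10,"rx": 0,"ry": 0,"rz": 0}
    - {"tx": 0,"ty": 0,"tz": -5,"rx": 0,"ry": 0,"rz": 0}
    - {"tx": 0,"ty": 0,"tz": 0,"rx": 0,"ry": 0,"rz": 0}
    - {"tx": 0,"ty": 0,"tz": 0,"rx": 0,"ry": 0,"rz": 0}

```text
time: 6.9
tool_pos: [511.5, 239.8, 186.6]
tcp_rot: [-3.141, 0.0, 1.436]
contact_force: [0.8, 0.5, -0.1]
grip_width: 29.4
finger_force: 30.0
```

Run:
```python
from h import *
P=[];F=[]
for i in range(6): bot.capture('top'); o=bot.get_obs();P.append(o['tool_pos']);F.append(o['contact_force'])
print(np.mean(P,0),np.std(P,0),np.mean(F,0),np.std(F,0))
im=bot.capture('side');cv2.imwrite('pics/s1.png',cv2.resize(im[90:190,300:400,::-1],None,fx=5,fy=5,interpolation=2))
```

```text
[511.59654858 240.11463415 187.08944873] [0.0495045  0.10199143 0.07426151] [ 0.19030035 -0.12559345 -0.63814675] [0.4191026  0.4367446  0.69828854]
```

View pics/s1.png

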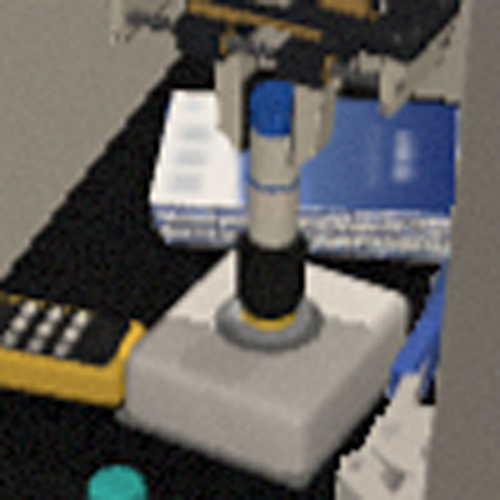

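The side view shows the tube upright just above the cup mouth, on its axis, with the yellow band still visible.

Emit:
carry_out:
  plan:
    - {"tx": 0,"ty": 0.5,"tz": -5,"rx": 0,"ry": 0,"rz": 0}
    - {"tx": 0,"ty": 0,"tz": -4,"rx": 0,"ry": 0,"rz": 0}
    - {"tx": 0,"ty": 0,"tz": -4,"rx": 0,"ry": 0,"rz": 0}
    - {"tx": 0,"ty": 0,"tz": -4,"rx": 0,"ry": 0,"rz": 0}
    - {"tx": 0,"ty": 0,"tz": -4,"rx": 0,"ry": 0,"rz": 0}
    - {"tx": 0,"ty": 0,"tz": -4,"rx": 0,"ry": 0,"rz": 0}
    - {"tx": 0,"ty": 0,"tz": -4,"rx": 0,"ry": 0,"rz": 0}
    - {"tx": 0,"ty": 0,"tz": -3,"rx": 0,"ry": 0,"rz": 0}
    - {"tx": 0,"ty": 0,"tz": 0,"rx": 0,"ry": 0,"rz": 0}
    - {"tx": 0,"ty": 0,"tz": 0,"rx": 0,"ry": 0,"rz": 0}

```text
time: 8.25
tool_pos: [511.4, 240.7, 154.8]
tcp_rot: [3.141, -0.0, 1.437]
contact_force: [0.5, -0.3, -0.1]
grip_width: 29.1
finger_force: 30.0
```

```bash
cat > f.py <<'E'
from h import *
P=[];F=[]
for i in range(8): im=bot.capture('side'); o=bot.get_obs();P.append(o['tool_pos']);F.append(o['contact_force'])
print(o['time'],np.mean(P,0).round(2),np.mean(F,0).round(2),np.std(F,0).round(2),o['moment'],o['grip_width'])
E
python3 f.py
```

```text
8.65 [511.46 240.74 154.91] [ 0.03 -0.03 -0.14] [0.51 0.73 0.7 ] [-0.02412657 -0.08118591 -0.04852166] 29.290253312258802
```

Emit:
carry_out:
  plan:
    - {"tx": 0,"ty": 0,"tz": -3,"rx": 0,"ry": 0,"rz": 0}
    - {"tx": 0,"ty": 0,"tz": -3,"rx": 0,"ry": 0,"rz": 0}
    - {"tx": 0,"ty": 0,"tz": -2,"rx": 0,"ry": 0,"rz": 0}
    - {"tx": 0,"ty": 0,"tz": -1,"rx": 0,"ry": 0,"rz": 0}
    - {"tx": 0,"ty": 0,"tz": -1,"rx": 0,"ry": 0,"rz": 0}
    - {"tx": 0,"ty": 0,"tz": -1,"rx": 0,"ry": 0,"rz": 0}
    - {"tx": 0,"ty": 0,"tz": 0,"rx": 0,"ry": 0,"rz": 0}
    - {"tx": 0,"ty": 0,"tz": 0,"rx": 0,"ry": 0,"rz": 0}

```text
time: 9.45
tool_pos: [511.3, 240.7, 143.9]
tcp_rot: [3.142, -0.0, 1.437]
contact_force: [-1.4, 0.2, 4.5]
grip_width: 29.3
finger_force: 30.0
```

```bash
python3 f.py
```

```text
9.85 [511.31 240.72 143.82] [-2.01 -0.23  3.65] [0.53 0.45 0.47] [-0.02936301  0.35180944 -0.01275568] 29.116182865853514
```

Emit:
carry_out:
  plan:
    - {"tx": -0.7,"ty": 0,"tz": 0,"rx": 0,"ry": 0,"rz": 0}
    - {"tx": 0,"ty": 0,"tz": -1,"rx": 0,"ry": 0,"rz": 0}
    - {"tx": 0,"ty": 0,"tz": -1,"rx": 0,"ry": 0,"rz": 0}
    - {"tx": 0,"ty": 0,"tz": -1,"rx": 0,"ry": 0,"rz": 0}
    - {"tx": 0,"ty": 0,"tz": 0,"rx": 0,"ry": 0,"rz": 0}
    - {"tx": 0,"ty": 0,"tz": 0,"rx": 0,"ry": 0,"rz": 0}

```text
time: 10.45
tool_pos: [511.1, 240.7, 141.0]
tcp_rot: [3.14, -0.0, 1.437]
contact_force: [-0.9, -1.0, 6.0]
grip_width: 29.3
finger_force: 30.0
```

```bash
echo "cv2.imwrite('pics/s2.png',cv2.resize(im[90:190,300:400,::-1],None,fx=6,fy=6,interpolation=2))">>f.py; python3 f.py
```

```text
10.85 [511.08 240.74 141.04] [-0.65 -0.56  5.58] [0.59 0.77 0.55] [-0.14841409 -0.05112091 -0.00054604] 29.342318799832487
```

View pics/s2.png

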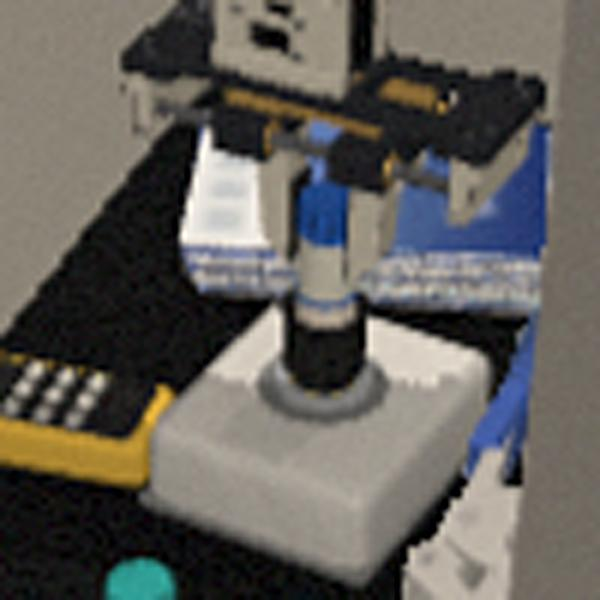

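The yellow band has just disappeared into the collar. The force of about 5.6 N puts the cup about 6 mm down, and the fingers are clear of it. I'll hold here.

Emit:
carry_out:
  plan:
    - {"tx": 0,"ty": 0,"tz": 0,"rx": 0,"ry": 0,"rz": 0}
    - {"tx": 0,"ty": 0,"tz": 0,"rx": 0,"ry": 0,"rz": 0}
    - {"tx": 0,"ty": 0,"tz": 0,"rx": 0,"ry": 0,"rz": 0}
    - {"tx": 0,"ty": 0,"tz": 0,"rx": 0,"ry": 0,"rz": 0}
    - {"tx": 0,"ty": 0,"tz": 0,"rx": 0,"ry": 0,"rz": 0}
    - {"tx": 0,"ty": 0,"tz": 0,"rx": 0,"ry": 0,"rz": 0}
    - {"tx": 0,"ty": 0,"tz": 0,"rx": 0,"ry": 0,"rz": 0}
    - {"tx": 0,"ty": 0,"tz": 0,"rx": 0,"ry": 0,"rz": 0}
    - {"tx": 0,"ty": 0,"tz": 0,"rx": 0,"ry": 0,"rz": 0}
    - {"tx": 0,"ty": 0,"tz": 0,"rx": 0,"ry": 0,"rz": 0}
    - {"tx": 0,"ty": 0,"tz": 0,"rx": 0,"ry": 0,"rz": 0}
    - {"tx": 0,"ty": 0,"tz": 0,"rx": 0,"ry": 0,"rz": 0}

```text
time: 12.05
tool_pos: [511.1, 240.7, 141.0]
tcp_rot: [3.14, -0.0, 1.437]
contact_force: [-0.1, -0.0, 5.6]
grip_width: 29.4
finger_force: 30.0
```

Emit:
carry_out:
  plan:
    - {"tx": 0,"ty": 0,"tz": 0,"rx": 0,"ry": 0,"rz": 0}
    - {"tx": 0,"ty": 0,"tz": 0,"rx": 0,"ry": 0,"rz": 0}
    - {"tx": 0,"ty": 0,"tz": 0,"rx": 0,"ry": 0,"rz": 0}
    - {"tx": 0,"ty": 0,"tz": 0,"rx": 0,"ry": 0,"rz": 0}
    - {"tx": 0,"ty": 0,"tz": 0,"rx": 0,"ry": 0,"rz": 0}
    - {"tx": 0,"ty": 0,"tz": 0,"rx": 0,"ry": 0,"rz": 0}
    - {"tx": 0,"ty": 0,"tz": 0,"rx": 0,"ry": 0,"rz": 0}
    - {"tx": 0,"ty": 0,"tz": 0,"rx": 0,"ry": 0,"rz": 0}
    - {"tx": 0,"ty": 0,"tz": 0,"rx": 0,"ry": 0,"rz": 0}
    - {"tx": 0,"ty": 0,"tz": 0,"rx": 0,"ry": 0,"rz": 0}
    - {"tx": 0,"ty": 0,"tz": 0,"rx": 0,"ry": 0,"rz": 0}
    - {"tx": 0,"ty": 0,"tz": 0,"rx": 0,"ry": 0,"rz": 0}

```text
time: 13.25
tool_pos: [511.1, 240.7, 141.1]
tcp_rot: [3.14, -0.0, 1.437]
contact_force: [-0.7, -0.3, 5.2]
grip_width: 29.4
finger_force: 30.0
```

Emit:
carry_out:
  plan:
    - {"tx": 0,"ty": 0,"tz": 0,"rx": 0,"ry": 0,"rz": 0}
    - {"tx": 0,"ty": 0,"tz": 0,"rx": 0,"ry": 0,"rz": 0}
    - {"tx": 0,"ty": 0,"tz": 0,"rx": 0,"ry": 0,"rz": 0}
    - {"tx": 0,"ty": 0,"tz": 0,"rx": 0,"ry": 0,"rz": 0}
    - {"tx": 0,"ty": 0,"tz": 0,"rx": 0,"ry": 0,"rz": 0}
    - {"tx": 0,"ty": 0,"tz": 0,"rx": 0,"ry": 0,"rz": 0}
    - {"tx": 0,"ty": 0,"tz": 0,"rx": 0,"ry": 0,"rz": 0}
    - {"tx": 0,"ty": 0,"tz": 0,"rx": 0,"ry": 0,"rz": 0}
    - {"tx": 0,"ty": 0,"tz": 0,"rx": 0,"ry": 0,"rz": 0}
    - {"tx": 0,"ty": 0,"tz": 0,"rx": 0,"ry": 0,"rz": 0}
    - {"tx": 0,"ty": 0,"tz": 0,"rx": 0,"ry": 0,"rz": 0}
    - {"tx": 0,"ty": 0,"tz": 0,"rx": 0,"ry": 0,"rz": 0}

```text
time: 14.45
tool_pos: [511.1, 240.8, 141.0]
tcp_rot: [3.14, -0.0, 1.437]
contact_force: [-0.6, -0.5, 5.7]
grip_width: 29.4
finger_force: 30.0
```

```bash
python3 f.py && python3 -c "
from plant import bot
print(bot.close_job())"
```

```text
14.85 [511.08 240.74 141.05] [-0.64 -0.34  5.68] [0.33 0.51 0.39] [-0.11662384 -0.04749438  0.03447424] 29.239097142142025
the job is handed in; nothing more can be done
None
```

The job is handed in with the 30 mm tube still gripped upright in the cup, pressed about 6 mm deep (estimated from the 5.6 N push; yellow band just inside the collar) for over 4 s; no verdict was returned.

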